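# Reset the tripped breaker under the touch-latch cover

## Robot

A 6-joint arm with a two-finger parallel gripper is mounted at the origin on a cart in front of the work surface, level with it; the furniture and walls round the work are solid. World frame = base frame: x ahead of the robot, y to its left, z up, the work surface at z = 0. Lengths are in m, angles in rad, forces in N, time in s.
With the tool pointing down it reaches from about 0.225 to 0.875 m from the base axis. Payload 3.4 kg.
Tool frame: the origin (TCP) lies on the centre line of the jaws, within the pads' length; the fingertips stand 14 mm ahead of it and the grasp point (between the pads) lies 5 mm behind it; z points along the fingers, y is the line along which they close (so a half turn about z gives the same grasp; the last joint's range is limited). The gripper opens to 85 mm and grips with 20 to 120 N. Pads are 22 mm wide; open, the fingers measure 114 mm over their backs; the gripper's body (76 mm by 85 mm) begins 54 mm behind the grasp point. The pads swing forward as they close: fully open they stand 13 mm farther back than shut.
Start: joints at [1.188, 0.276, 1.505, -0, 1.361, -0.121], TCP at [0.149, 0.555, 0.205] pointing down, gripper open.
Joint ranges: [-2.89, 2.89], [-0.75, 2.08], [0.22, 2.7], [-1.18, 4.32], [0.11, 2.71], [-2.7, 2.7]. Speed limits (rad/s): [2.57, 2.57, 3.14, 3.14, 3.14, 3.14].

## Interface

Orientations are given as a unit quaternion [w, x, y, z].
In Python, from rig import manip, eyes gives the robot as it stands.
- The arm moves only by the shell command python3 -m creep 'ROWS' [FORCE]. ROWS is JSON, a list of rows, each a list of 5 numbers: the opening, from 0 (shut) to 1 (fully open), then the shift along the tool's x, y, z normalised to -1 to 1, where 1 is 0.5 m, then the turn about the tool's z normalised to -1 to 1, where 1 is 360 degrees. In form: [[fingers, dx, dy, dz, spin], ...]. A call has 1 to 10 rows; each row is the pose to reach, as a shift and turn from the pose commanded when the call began, along the tool's axes at that moment, turning the shorter way round; what a row does not reach only later rows make up. A row lasts 1/10 s, in which the tool goes at most 50 mm and 8.59 degrees, less where a joint would pass 70% of its speed; a pose out of reach is approached as far as the arm can. A call with a number of a shift or a turn outside -1 to 1 is refused whole. A call with a gripper value outside its range is refused whole. The fingers move at their own pace and stop on an object; FORCE is the grip in N (left out, the last holds). Time passes only in rows, so rows that repeat a pose let the fingers close. It gives the time, the measured TCP pose, the force, the opening and the grip force at its end, in the units of the state.
- manip.get_state(): the state, without advancing time (a new reading comes with each control period).
- eyes.get_image(name): name is "scene" or "top" or "wrist"; returns a dict with "frame" (384x512x3 uint8, red, green, blue), "fx", "fy", "cx", "cy" (pixels), "R" (3x3) and "t" (3): a world point X has camera coordinates R X + t. Camera axes: x right, y down, z forward; pixel columns grow to the right and rows downward; lengths in m; the calibration is good to about 2 mm. A picture is of the moment at which its call begins. There is no depth.
- manip.sign_off(): hands the job in; it is judged then, once.
Trained networks look in the newest picture that a camera, given by its name, has taken for a name from the list of things; names that differ only in an ending like _2 or _b are one class to them, and where a whole thing is asked for, a point or a joint stands for the part that bears it (a point fixed in the world has none). Each returns a list of dicts, best first, with "confidence" (0 to 1); they miss things now and then, are a little off and sometimes report something else, mostly with a low value. They report only what shows in the picture. A call takes as long as a camera call. They do not tell look-alikes from the thing itself.
- eyes.regions_of(camera, label): "mask" (384x512 bool, what is visible of it) and "bbox" ([left, top, right, bottom] in pixels, round what is visible of it).
- eyes.place_of(camera, label): "centre" ([column, row] in pixels: a listed point, or the origin of a listed thing).
The state is a dict: "clock": time; "qpos": joint angles; "qd": joint speeds; "effort": joint torques, N m; "position": TCP position; "ee_rot": TCP orientation; "contact_force": force on the tool from outside, world axes, zero at the start; "moment": the same for the moment, N m; "width": finger opening in m; "gripper_force": force on a finger pad.
Only numpy, scipy, OpenCV 4.12 (cv2) and the standard library are available. Lean on these libraries where they do the work, as an engineer would, in place of code of your own. Each camera call takes 0.05 s, during which the arm holds its last target. There are 200 camera calls.

## Task

A breaker in the power box on the bench has tripped: its toggle leans the other way from the other two. Press down the near edge of the box's clear cover so that its push catch lets go and the spring lifts the cover ajar, push the cover up and over with a fingertip until it rests fully open on its stop, then push the tripped toggle over to on and leave the cover open. Use only light fingertip touches: pinch and lift nothing, leave the other two breakers on, and do not disturb the torch, tape roll and screwdriver beside the box.

Things in the scene. Friction and masses are not known exactly. Their poses are not given: they have to be found in the camera images.
- power_box: Grey bench power box, screwed down: 200 mm (x) by 230 mm (y), rim 100 mm high, low flanges left and right, two round outlets standing 20 mm out of its front. Origin: centre of its underside, on the bench. Box x runs from the front (towards the robot) to the back, y to the left, z up. The cover lies over a recess in the top: x -75 to 70 mm, y -75 to 75 mm, floor 52 mm above the bench.
- cover (a joint): Angle of the clear, black-framed cover, rad; hinged at its far edge. 0 = shut and latched, level. Pressed, it goes to a stop at -0.045 (6 mm at the near edge, about 3 N); by -0.04 the catch lets go, and as the finger rises a spring lifts it ajar to about 0.53. Swings freely from there (under 3 N). Past 1.7 it falls open to its stop at 1.95 and stays; below 1.5 it sinks back to 0.53.
- press_pad (a point): Centre of the ribbed press pad on the cover's top face, in the middle of the near edge, 9 mm from that edge and 131 mm from the hinge axis; 107 mm above the bench when shut (7 mm proud of the box's rim, still 1 mm proud when pressed). Moves with the cover; its z axis is the cover's outward normal. Once released, the catch does not engage again.
- cover_edge (a point): Middle of the cover's near (free) edge, half way through its thickness (6 mm), 140 mm from the hinge axis; the cover is 146 mm wide along box y. A steel striker, 16 mm wide, hangs 27 mm below the cover in the middle, 111 to 123 mm from the hinge: push the cover open left or right of the middle. Moves with the cover.
- cover_hinge (a point): Middle of the hinge axis, which runs along box y at box x = 68 mm, 104 mm above the bench. Does not move.
- catch_top (a point): Top of the push catch, a steel lever 22 mm wide in the recess at the near edge (box x = -59 mm, y = 0), 95 mm above the bench. Nothing to do there: it works by itself.
- ejector_post (a point): Top of the ejector's black housing in the recess, a post 15 mm thick at box x = 30, y = 66 mm, 92 mm above the bench; its plunger rises to 30 mm above that when the cover is open. Keep clear of it.
- toggle_a (a joint): Toggle of a breaker, rad: black bar 26 mm wide (box y), 9.5 mm thick, hinged along box y at box x = 14 mm, 56 mm above the bench. 0 = off/tripped, leans 26 degrees to the near side; 0.9 = on, leans 26 degrees to the far side. Some 3 N at its tip takes it past 0.45, then a spring snaps it home. The tripped one: starts at 0.
- toggle_a_tip (a point): Middle of the outer end of toggle_a, 23 mm from its axis, about 77 mm above the bench at both ends of its swing. Moves with it. The white breaker below (36 mm wide, 46 mm along x) is 58 mm above the bench. Box y is 38, 0 or -38 mm: which toggle has which place varies.
- toggle_b (a joint): Toggle of a breaker, rad: black bar 26 mm wide (box y), 9.5 mm thick, hinged along box y at box x = 14 mm, 56 mm above the bench. 0 = off/tripped, leans 26 degrees to the near side; 0.9 = on, leans 26 degrees to the far side. Some 3 N at its tip takes it past 0.45, then a spring snaps it home. Starts on, at 0.9.
- toggle_b_tip (a point): Middle of the outer end of toggle_b, 23 mm from its axis, about 77 mm above the bench at both ends of its swing. Moves with it. The white breaker below (36 mm wide, 46 mm along x) is 58 mm above the bench. Box y is 38, 0 or -38 mm: which toggle has which place varies.
- toggle_c (a joint): Toggle of a breaker, rad: black bar 26 mm wide (box y), 9.5 mm thick, hinged along box y at box x = 14 mm, 56 mm above the bench. 0 = off/tripped, leans 26 degrees to the near side; 0.9 = on, leans 26 degrees to the far side. Some 3 N at its tip takes it past 0.45, then a spring snaps it home. Starts on, at 0.9.
- toggle_c_tip (a point): Middle of the outer end of toggle_c, 23 mm from its axis, about 77 mm above the bench at both ends of its swing. Moves with it. The white breaker below (36 mm wide, 46 mm along x) is 58 mm above the bench. Box y is 38, 0 or -38 mm: which toggle has which place varies.
- flashlight: Black pocket torch, 38 by 125 by 38 mm, lying to the left of the box; leave it. Origin: centre of its underside.
- insulating_tape: Roll of black tape, 65 mm across, 19 mm high, lying flat to the left of the box; leave it. Origin: centre of its underside.
- green_driver: Screwdriver with green handle, 29 by 173 by 31 mm, lying to the right of the box; leave it. Origin: centre of its underside.
Mind the look-alikes: they are no part of the job. Of the things shaped like the green_driver, the green one is meant. Of the things shaped like the insulating_tape, the black one is meant.

How it is judged:
On the way, in this order (a step that is already met when the one before it is completed fails the run):
1. the catch is released by a press and the spring has lifted the cover ajar, with the fingers off it (value of joint cover between 0.3 and 0.75 rad and contact force between the fingers and power_box below 0.1 N), for 0.2 s.
2. the cover has been pushed fully open, with the tripped breaker still off (value of joint cover above 1.85 rad and value of joint toggle_a below 0.2 rad), for 0.2 s.
3. the tripped toggle has been pushed over to on (value of joint toggle_a above 0.8 rad), for 0.2 s.
At the end, for the whole second after the job is handed in: The cover rests fully open (over 1.85 rad of 1.95), the toggle that was tripped is on (over 0.8 rad of 0.9), the other two are still on (over 0.75 rad), and all is at rest (value of joint cover above 1.85 rad and value of joint toggle_a above 0.8 rad and value of joint each of toggle_b, toggle_c above 0.75 rad and velocity of joint cover below 0.05 rad/s and linear speed of each of flashlight, insulating_tape, green_driver below 0.02 m/s); the robot touches nothing.
It fails at once if another breaker is switched off (value of joint any of toggle_b, toggle_c below 0.45 rad).
It fails at once if the cover is forced or pinched (over 35 N) (contact force between the fingers and cover above 35 N).
It fails at once if a toggle is forced or pinched (over 35 N) (contact force between the fingers and toggle_a above 35 N or contact force between the fingers and toggle_b above 35 N or contact force between the fingers and toggle_c above 35 N).
It fails at once if the torch, tape roll or screwdriver is shoved, lifted or carried (over 25 mm) (distance of any of flashlight, insulating_tape, green_driver from where it was at the start of the episode above 0.025 m).
It also fails if it takes over 58 s, if anything falls off the work surface, if the arm or the gripper's body presses on something with over 40 N, if the wrist force passes 120 N, or if a joint passes its speed limit or range.

## Working session

There is one attempt and no reset: what is moved stays moved. The work goes in short steps, Python scripts to look and compute and a shell command to move; the robot and the scene stay as the last step left them, time stands still between calls to the robot, and variables do not carry over. Pictures are saved under pics/ and viewed, at most 12 in all, crops included, and the job is handed in when it is done.

```bash
mkdir -p pics
cat > h.py <<'E'
import numpy as np, cv2
from rig import manip, eyes
def snap(cam,fn):
    im=eyes.get_image(cam); cv2.imwrite('pics/'+fn,im['frame'][:,:,::-1]); return im
def ray(im,px):
    d=np.array([(px[0]-im['cx'])/im['fx'],(px[1]-im['cy'])/im['fy'],1.]); R=np.array(im['R']);t=np.array(im['t'])
    return -R.T@t, R.T@d
def at_z(im,px,z):
    o,d=ray(im,px); return o+d*(z-o[2])/d[2]
def proj(im,X):
    c=np.array(im['R'])@np.array(X)+np.array(im['t']); return [im['fx']*c[0]/c[2]+im['cx'],im['fy']*c[1]/c[2]+im['cy']]
E
python3 - <<'E'
from h import *
s=manip.get_state(); print(s['position'],s['ee_rot'],s['width'],s['clock'])
ims={c:snap(c,c+'0.png') for c in('scene','top')}
np.set_printoptions(precision=4,suppress=True)
Z=dict(power_box=0,press_pad=.107,cover_edge=.104,cover_hinge=.104,toggle_a_tip=.077,catch_top=.095,ejector_post=.092,flashlight=0,insulating_tape=0,green_driver=0)
for c in ims:
  for n,z in Z.items():
    for r in eyes.place_of(c,n)[:4]:
      print(c,n,round(r['confidence'],2),np.round(r['centre'],1),at_z(ims[c],r['centre'],z))
cv2.imwrite('pics/both.png',cv2.resize(np.hstack([ims[c]['frame'][:,:,::-1] for c in ims]),(800,300)))
E
```

```text
[0.14862785 0.55485529 0.20454686] [-2.27803315e-04  1.30545344e-01  9.91441917e-01 -8.86603663e-04] 0.08516892423249538 0.0
scene power_box 0.93 [269.1 222.7] [ 0.5746 -0.1628  0.    ]
scene press_pad 0.61 [251.1 199.6] [ 0.4947 -0.1872  0.107 ]
scene cover_hinge 0.72 [280.2 182.1] [ 0.6362 -0.141   0.104 ]
scene catch_top 0.59 [255.1 200.2] [ 0.5158 -0.1765  0.095 ]
scene ejector_post 0.85 [257.1 185.9] [ 0.5849 -0.0964  0.092 ]
scene flashlight 0.43 [213.4 211. ] [0.4917 0.0082 0.    ]
scene insulating_tape 0.78 [176.8 200.1] [0.4426 0.156  0.    ]
scene insulating_tape 0.72 [208.4 199.4] [0.525  0.0919 0.    ]
scene green_driver 0.91 [297.1 275. ] [ 0.4619 -0.402   0.    ]
scene green_driver 0.82 [359.2 254.3] [ 0.6403 -0.4372  0.    ]
scene green_driver 0.8 [329.3 243.1] [ 0.6233 -0.3526  0.    ]
top power_box 0.59 [269.3 187.1] [ 0.5687 -0.1851  0.    ]
top press_pad 0.98 [269.8 208.8] [ 0.503  -0.1826  0.107 ]
top cover_edge 0.95 [271.4 215.1] [ 0.4861 -0.1867  0.104 ]
top cover_hinge 0.56 [260.3 162.6] [ 0.6281 -0.1589  0.104 ]
top cover_hinge 0.44 [201.2 219.6] [0.4766 0.0018 0.104 ]
top catch_top 0.85 [269.2 204.5] [ 0.5149 -0.1815  0.095 ]
top catch_top 0.44 [267.  186.8] [ 0.563  -0.1763  0.095 ]
top ejector_post 0.79 [241.4 179.1] [ 0.5852 -0.1069  0.092 ]
top flashlight 0.68 [203.5 218. ] [0.4811 0.0079 0.    ]
top insulating_tape 0.86 [157.2 236.2] [0.4301 0.1429 0.    ]
top insulating_tape 0.68 [199.2 174.8] [0.6076 0.0196 0.    ]
top insulating_tape 0.49 [166.1 200.4] [0.5339 0.1167 0.    ]
top green_driver 0.9 [340.8 219.4] [ 0.4716 -0.3916  0.    ]
top green_driver 0.68 [353.6 161.1] [ 0.6416 -0.4331  0.    ]
top green_driver 0.61 [326.3 168.3] [ 0.6215 -0.3527  0.    ]
top green_driver 0.27 [204.9 217.5] [0.4825 0.0038 0.    ]
```

View pics/top0.png

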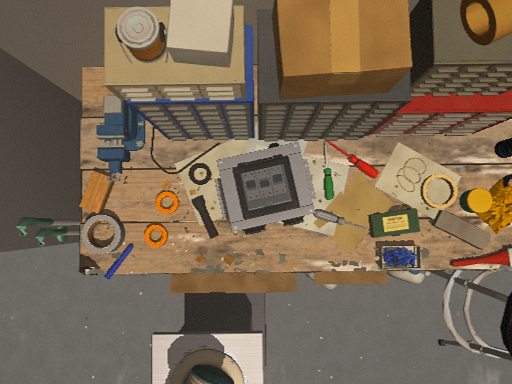

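View pics/scene0.png

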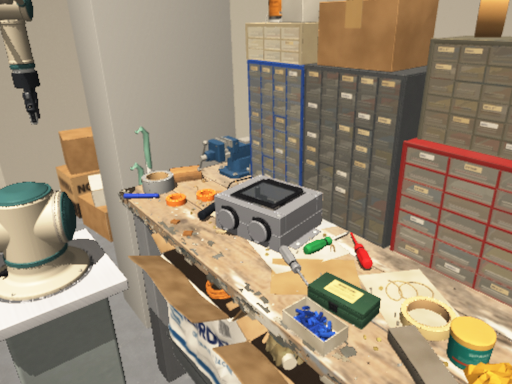

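Top view: the box is centred near (265,187), yawed about +11°. Press pad at (270,209), toggles near (265,183). The black tape is at (200,174), with orange look-alikes at (167,202) and (156,235). The green driver is at (328,183), with look-alikes red (353,161) and grey (340,218). The torch is at (204,216). I'll move over the box for a close look.

```bash
python3 -m creep '[[0,0,0,-0.3,0],[0,-0.1,-0.12,-0.3,-0.02],[0,-0.2,-0.24,-0.3,-0.04],[0,-0.3,-0.36,-0.3,-0.072],[0,-0.4,-0.48,-0.3,-0.072],[0,-0.5,-0.6,-0.3,-0.072],[0,-0.6,-0.7,-0.3,-0.072],[0,-0.7,-0.8,-0.3,-0.072],[0,-0.8,-0.9,-0.3,-0.072],[0,-0.8,-1,-0.3,-0.072]]'
python3 -m creep '[[0,0,0,0,0],[0,0,0,0,0],[0,0,0,0,0],[0,0,0,0,0],[0,0,0,0,0],[0,0,0,0,0],[0,0,0,0,0]]'
```

```text
clock: 2.1
position: [0.3289, 0.1727, 0.349]
ee_rot: [0.001, -0.095, 0.995, 0.0]
contact_force: [1.7, 0.3, -0.0]
width: -0.0001
gripper_force: 0.0
clock: 2.8
position: [0.3277, 0.1751, 0.3486]
ee_rot: [-0.0, -0.096, 0.995, 0.0]
contact_force: [0.1, 0.0, 0.2]
width: -0.0
gripper_force: 0.0
```

```bash
python3 -m creep '[[0,-0.01,-0.1,0,0],[0,-0.03,-0.2,0,0],[0,-0.05,-0.3,0,0],[0,-0.07,-0.4,0,0],[0,-0.09,-0.5,0,0],[0,-0.11,-0.6,0,0],[0,-0.12,-0.7,0,0],[0,-0.12,-0.75,0,0],[0,-0.12,-0.75,0,0],[0,-0.12,-0.75,0,0]]'
python3 - <<'E'
from h import *
np.set_printoptions(precision=4,suppress=True)
im=snap('wrist','w1.png'); print(-np.array(im['R']).T@np.array(im['t']))
Z=dict(power_box=0,press_pad=.107,cover_edge=.104,cover_hinge=.104,toggle_a_tip=.077,catch_top=.095,ejector_post=.092)
for n,z in Z.items():
  for r in eyes.place_of('wrist',n)[:4]:
    print(n,round(r['confidence'],2),np.round(r['centre'],1),at_z(im,r['centre'],z))
E
```

```text
clock: 3.8
position: [0.458, -0.1825, 0.3481]
ee_rot: [-0.001, -0.095, 0.996, 0.001]
contact_force: [-0.8, 0.6, -0.4]
width: 0.0002
gripper_force: 0.0
[ 0.3777 -0.1995  0.5159]
power_box 0.77 [246.9 206. ] [ 0.5685 -0.1703  0.    ]
press_pad 0.73 [242.5 186.9] [ 0.505  -0.1864  0.107 ]
cover_edge 0.78 [242.9 178.7] [ 0.4953 -0.1877  0.104 ]
cover_edge 0.51 [244.3 203.4] [ 0.5272 -0.1801  0.104 ]
catch_top 0.76 [242.9 183.6] [ 0.5043 -0.1863  0.095 ]
ejector_post 0.81 [290.8 242.4] [ 0.5754 -0.107   0.092 ]
ejector_post 0.6 [364.7 176.3] [ 0.4665 -0.035   0.092 ]
ejector_post 0.58 [240.9 175. ] [ 0.4944 -0.1907  0.092 ]
```

View pics/w1.png

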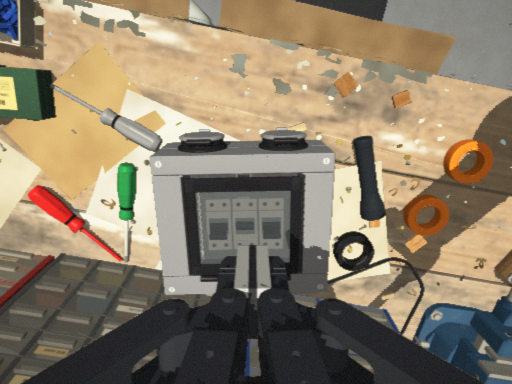

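The wrist view shows the box upside-down with its front at the top, the cover frame spanning (182–305, 175–275), and three toggles near (219,215), (244,215), (270,215). The fingers hide the far part, so I'll back off and lower a little.

```bash
python3 -m creep '[[0,0.1,0,0,0],[0,0.2,0.0,0,0],[0,0.2,0,0,0],[0,0.2,0,0,0]]'
python3 - <<'E'
from h import *
np.set_printoptions(precision=4,suppress=True)
im=snap('wrist','w2.png')
Z=dict(power_box=0,press_pad=.107,cover_edge=.104,cover_hinge=.104,toggle_a_tip=.077,catch_top=.095,ejector_post=.092)
for n,z in Z.items():
  for r in eyes.place_of('wrist',n)[:4]:
    print(n,round(r['confidence'],2),np.round(r['centre'],1),at_z(im,r['centre'],z))
r=eyes.regions_of('wrist','power_box')[0]; print(r['bbox'])
cv2.imwrite('pics/w2c.png',cv2.resize(im['frame'][110:310,130:380,::-1],(750,600),interpolation=cv2.INTER_CUBIC))
E
```

```text
clock: 4.6
position: [0.3595, -0.2013, 0.3493]
ee_rot: [0.001, -0.094, 0.996, -0.001]
contact_force: [0.7, -0.3, 0.2]
width: -0.0002
gripper_force: 0.0
power_box 0.58 [246.8 258.4] [ 0.5649 -0.1727  0.    ]
press_pad 0.81 [244.6 255.4] [ 0.5017 -0.1858  0.107 ]
cover_edge 0.95 [243.4 248.2] [ 0.493  -0.1891  0.104 ]
toggle_a_tip 0.64 [246.5 252.7] [ 0.5133 -0.1815  0.077 ]
catch_top 0.89 [247.1 254.8] [ 0.5067 -0.1816  0.095 ]
ejector_post 0.88 [287.1 305.4] [ 0.579  -0.1087  0.092 ]
[156.0, 193.8, 332.9, 346.4]
```

View pics/w2c.png

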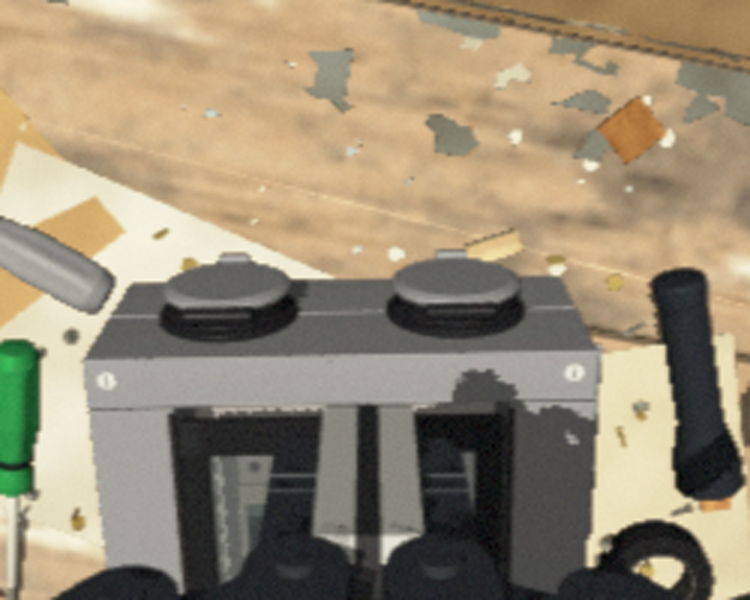

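This view shows the front rim corners at (159,229) and (329,227), but the fingers hide the recess. I'll crop the earlier view for the toggles.

Run:
```python
from h import *
np.set_printoptions(precision=4,suppress=True)
im=eyes.get_image('wrist')
a,b=at_z(im,(159,229.3),.1),at_z(im,(329,226.7),.1); print(a,b,np.linalg.norm(a-b),np.degrees(np.arctan2(-(b-a)[0],(b-a)[1])))
w=cv2.imread('pics/w1.png')
cv2.imwrite('pics/w1c.png',cv2.resize(w[130:300,145:345],(800,600),interpolation=cv2.INTER_CUBIC)[:, :])
```

```text
[ 0.4883 -0.3027  0.1   ] [ 0.4423 -0.0831  0.1   ] 0.22429567110484486 11.831677568834827
```

View pics/w1c.png

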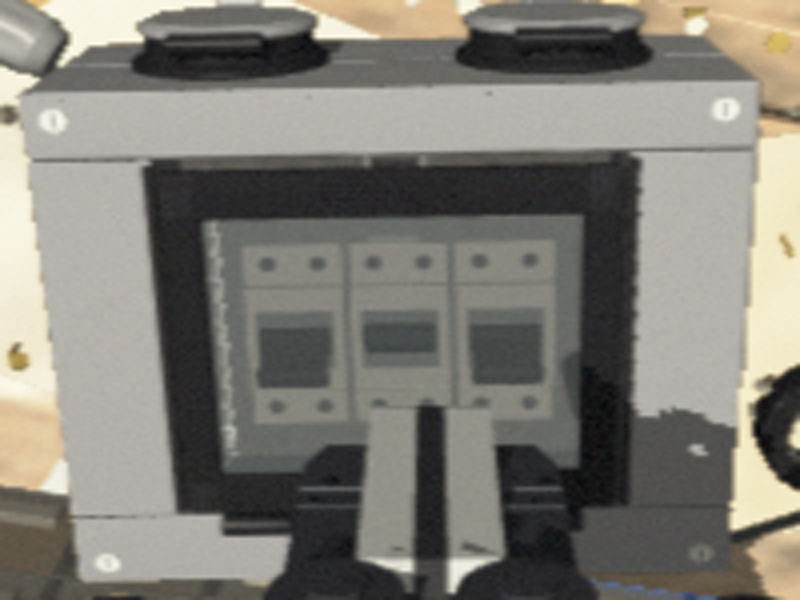

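The middle toggle at crop (400,335) looks different from its neighbours at (295,345) and (507,345), so it is the tripped one, at box y = 0. Network points and rim corners agree on a box centre of about (0.564,-0.174), yaw 11.5°, with the press pad at about (0.503,-0.186). Now above the pad.

```bash
python3 -m creep '[[0,-0.1,-0.01,0,0],[0,-0.2,-0.02,0,0],[0,-0.289,-0.023,0.05,0],[0,-0.289,-0.023,0.15,0],[0,-0.289,-0.023,0.25,0],[0,-0.289,-0.023,0.35,0],[0,-0.289,-0.023,0.42,0],[0,-0.289,-0.023,0.43,0],[0,-0.289,-0.023,0.43,0],[0,-0.289,-0.023,0.43,0]]'
python3 - <<'E'
from h import *
im=snap('wrist','w3.png')
s=manip.get_state(); print(s['position'])
for n in ('press_pad','cover_edge'):
  for r in eyes.place_of('wrist',n)[:2]: print(n,r['confidence'],r['centre'],at_z(im,r['centre'],.107))
C=np.array([.564,-.174]);bx=np.array([.98,.199]);by=np.array([-.199,.98])
f=im['frame'][:,:,::-1].copy()
for x,y,z in [(-63,0,107),(-72,-73,107),(-72,73,107),(-100,-112,100),(-100,112,100),(68,-73,107),(68,73,107)]:
  p=proj(im,[*(C+bx*x/1e3+by*y/1e3),z/1e3]); cv2.circle(f,tuple(int(round(v)) for v in p),3,(0,0,255),1)
cv2.imwrite('pics/w3.png',f)
E
```

```text
clock: 6.1
position: [0.5057, -0.1862, 0.1358]
ee_rot: [0.002, -0.095, 0.995, -0.001]
contact_force: [-0.2, -0.3, 0.2]
width: 0.0002
gripper_force: 0.0
[ 0.50577009 -0.18627344  0.13615565]
press_pad 0.86 [254.9, 214.6] [ 0.50281718 -0.18626915  0.107     ]
cover_edge 0.67 [253.3, 196.7] [ 0.49156154 -0.18944369  0.107     ]
```

View pics/w3.png

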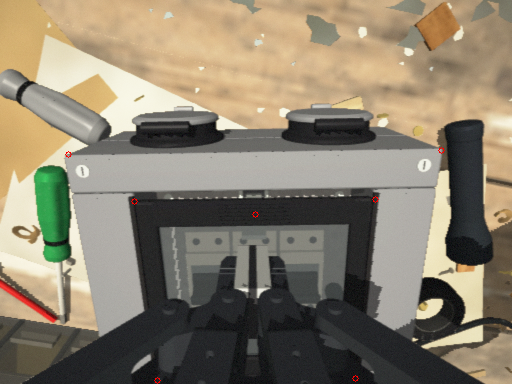

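The projected points (cover corners, pad at (255,214)) match the picture, so the pose is confirmed. Now descending to contact.

```bash
python3 -m creep '[[0,0.004,0,0.01,0],[0,0.004,0,0.018,0],[0,0.004,0,0.024,0],[0,0.004,0,0.027,0],[0,0.004,0,0.027,0],[0,0.004,0,0.027,0]]'
```

```text
clock: 6.85
position: [0.5019, -0.1857, 0.1201]
ee_rot: [-0.0, -0.095, 0.995, 0.0]
contact_force: [-0.4, -0.2, -0.5]
width: -0.0002
gripper_force: 0.0
```

```bash
python3 -m creep '[[0,0,0,0.004,0],[0,0,0,0.008,0],[0,0,0,0.01,0],[0,0,0,0.012,0],[0,0,0,0.012,0],[0,0,0,0.012,0]]'
```

```text
clock: 7.45
position: [0.5019, -0.1857, 0.1142]
ee_rot: [0.0, -0.095, 0.995, 0.0]
contact_force: [-0.4, 0.8, 0.7]
width: 0.0004
gripper_force: 0.0
```

```bash
python3 -m creep '[[0,0,0,0.002,0],[0,0,0,0.003,0],[0,0,0,0.003,0]]';python3 -m creep '[[0,0,0,0.001,0],[0,0,0,0.002,0],[0,0,0,0.002,0]]'
```

```text
clock: 7.75
position: [0.5018, -0.1856, 0.1126]
ee_rot: [-0.0, -0.095, 0.995, 0.0]
contact_force: [0.8, -0.9, -0.1]
width: 0.0003
gripper_force: 0.0
clock: 8.05
position: [0.5019, -0.1856, 0.1116]
ee_rot: [-0.0, -0.095, 0.995, 0.0]
contact_force: [0.0, 0.0, -0.8]
width: 0.0001
gripper_force: 0.0
```

```bash
python3 -m creep '[[0,0,0,0.002,0],[0,0,0,0.004,0],[0,0,0,0.004,0]]';python3 - <<'E'
from h import *
im=snap('wrist','w4.png')
f=im['frame'][150:330,150:370,::-1]
cv2.imwrite('pics/w4.png',cv2.resize(f,(733,600),interpolation=cv2.INTER_CUBIC))
print(manip.get_state()['effort'],manip.get_state()['contact_force'])
E
```

```text
clock: 8.35
position: [0.5018, -0.1856, 0.1095]
ee_rot: [-0.0, -0.095, 0.995, 0.0]
contact_force: [-0.6, 0.6, 0.4]
width: -0.0005
gripper_force: 0.0
[-1.27399799e-03 -3.94576836e+01 -2.16045749e+01  1.18043936e-04
 -2.97829374e-04  1.62562844e-05] [ 0.71962689 -0.07888697 -0.58516439]
```

View pics/w4.png

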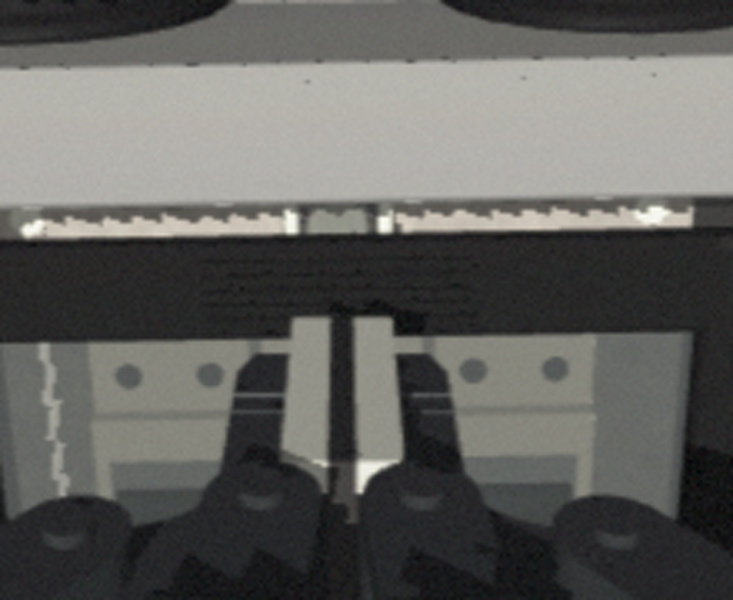

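The fingertip at crop (340,318) appears still to hover just above the ribbed pad (ribs at rows 260–310, shadow at (375,315)). I'll check by geometry.

Run:
```python
from h import *
im=eyes.get_image('wrist'); s=manip.get_state();p=s['position'];print(p)
bx=np.array([.982,.188])
for off in(-11,0,11):
  for tip in (0,7,14): print(off,tip,np.round(proj(im,[*(p[:2]+bx*off/1e3),p[2]-tip/1e3]),1))
for x,z in((-63,107),(-72,107),(-63,101)): print(x,np.round(proj(im,[*(np.array([.564,-.174])+np.array([.98,.199])*x/1e3),z/1e3]),1))
```

```text
[ 0.50187672 -0.18564889  0.10960343]
-11 0 [254.3 221. ]
-11 7 [254.2 215.9]
-11 14 [254.1 211.3]
0 0 [254.3 239.8]
0 7 [254.2 234.2]
0 14 [254.1 229. ]
11 0 [254.2 258. ]
11 7 [254.1 251.9]
11 14 [254.1 246.2]
-63 [252.5 238.1]
-72 [252.3 222.8]
-63 [252.5 233.4]
```

```bash
for i in 1 2 3; do python3 -m creep '[[0,0,0,0.002,0],[0,0,0,0.003,0],[0,0,0,0.003,0]]' | grep -E 'posi|contact'; python3 -c "
from h import *
im=eyes.get_image('wrist');print([(r['confidence'],r['centre']) for r in eyes.place_of('wrist','cover_edge')[:1]])"; done
```

```text
position: [0.5018, -0.1856, 0.1081]
contact_force: [-0.1, 0.3, -0.6]
[(0.81, [250.3, 222.4])]
position: [0.5018, -0.1856, 0.1065]
contact_force: [0.1, -0.5, -0.2]
[(0.79, [250.4, 221.0])]
position: [0.5018, -0.1856, 0.1051]
contact_force: [-0.9, -0.4, 0.5]
[(0.76, [249.2, 223.8])]
```

Run:
```python
from h import *
im=eyes.get_image('scene'); p=manip.get_state()['position']
print(proj(im,p),proj(im,p-[0,0,.014]),proj(im,p+[0,0,.03]))
c,r=[int(v) for v in proj(im,p)]
cv2.imwrite('pics/s5.png',cv2.resize(im['frame'][r-60:r+30,c-60:c+60,::-1],(800,600),interpolation=cv2.INTER_CUBIC)); print(c,r)
```

```text
[np.float64(252.95256317365835), np.float64(199.2889120789589)] [np.float64(253.1016619457961), np.float64(204.03964623488955)] [np.float64(252.62772216689606), np.float64(188.93850312557922)]
252 199
```

View pics/s5.png

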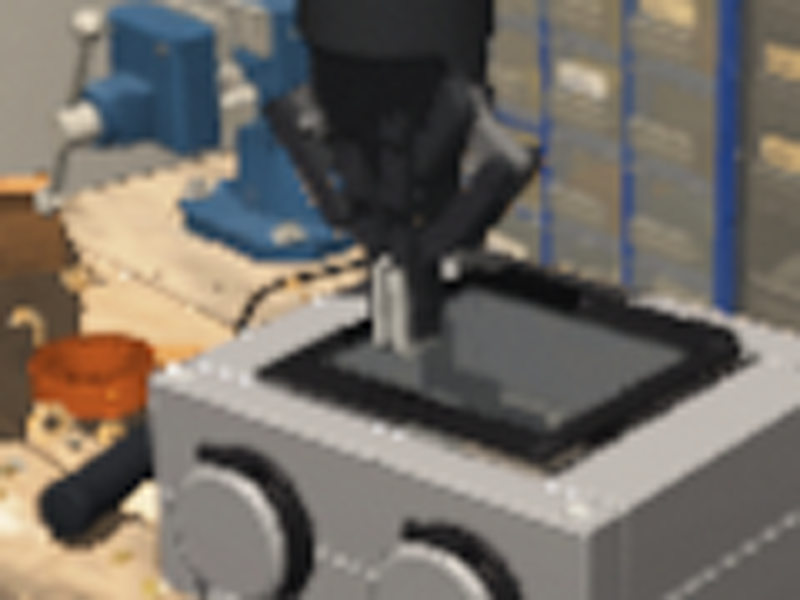

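The scene crop shows the closed fingertips at (395,352), beyond or above the frame's near edge at (410,410). I'll triangulate the tip from both views.

Run:
```python
from h import *
a=eyes.get_image('wrist'); b=eyes.get_image('scene'); s=manip.get_state();p=s['position'];print(p,s['ee_rot'])
def tri(qs):
  A=np.zeros((3,3));v=np.zeros(3)
  for im,q in qs:
    o,d=ray(im,q);d/=np.linalg.norm(d);M=np.eye(3)-np.outer(d,d);A+=M;v+=M@o
  return np.linalg.solve(A,v)
X=tri([(a,(252,245.4)),(b,(251.3,191.8))]);print(X,X-p,proj(a,X),proj(b,X))
R=np.array(a['R']);print('cam axis',R[2],'pos',-R.T@np.array(a['t'])-p)
```

```text
[ 0.50193057 -0.18566496  0.10518435] [ 5.00649659e-05 -9.51698906e-02  9.95461043e-01  1.77779433e-05]
[ 0.49390543 -0.18896671  0.1299698 ] [-0.00802514 -0.00330174  0.02478545] [np.float64(250.9986113485709), np.float64(246.9201189882184)] [np.float64(251.0141798057165), np.float64(191.94130258161445)]
cam axis [ 0.31103965  0.06074149 -0.9484539 ] pos [-0.08054371 -0.01681674  0.16770081]
```

Triangulation puts the tip about 25 mm higher than the TCP figure implies, which fits the lack of any force. I'll go on down in guarded steps, watching force.

```bash
python3 -m creep '[[0,0,0,0.005,0],[0,0,0,0.01,0],[0,0,0,0.01,0]]' | grep -E 'posi|contact'
```

```text
position: [0.5015, -0.1855, 0.0996]
contact_force: [-0.5, 0.1, 0.6]
```

```bash
python3 -m creep '[[0,0,0,0.005,0],[0,0,0,0.01,0],[0,0,0,0.01,0]]' | grep -E 'clock|posi|contact'
```

```text
clock: 10.4
position: [0.5016, -0.1855, 0.0947]
contact_force: [-0.3, -0.0, -0.2]
```

```bash
python3 -m creep '[[0,0,0,0.005,0],[0,0,0,0.01,0],[0,0,0,0.01,0]]' | grep -E 'clock|posi|contact'
```

```text
clock: 10.7
position: [0.5016, -0.1855, 0.0897]
contact_force: [-0.4, 0.2, -0.4]
```

```bash
python3 -m creep '[[0,0,0,0.005,0],[0,0,0,0.008,0],[0,0,0,0.008,0]]' | grep -E 'clock|posi|contact'; python3 -m creep '[[0,0,0,0.002,0],[0,0,0,0.004,0],[0,0,0,0.004,0]]' | grep -E 'clock|posi|contact'
```

```text
clock: 11.0
position: [0.5017, -0.1855, 0.0859]
contact_force: [-0.3, -0.4, -0.0]
clock: 11.3
position: [0.5018, -0.1856, 0.0841]
contact_force: [-0.1, 0.4, -0.1]
```

```bash
for i in 1 2; do python3 -m creep '[[0,0,0,0.002,0],[0,0,0,0.004,0],[0,0,0,0.004,0]]' | grep -E 'clock|posi|contact'; done;  python3 - <<'E'
from h import *
im=eyes.get_image('wrist')
print([(r['confidence'],r['centre']) for n in('cover_edge','press_pad') for r in eyes.place_of('wrist',n)[:1]])
C=np.array([.564,-.174]);bx=np.array([.98,.199])
for x,z in((-72,104),(-72,98),(-63,107),(-63,101)): print(np.round(proj(im,[*(C+bx*x/1e3),z/1e3]),1))
f=im['frame'][150:330,150:370,::-1]
cv2.imwrite('pics/w6.png',cv2.resize(f,(733,600),interpolation=cv2.INTER_CUBIC))
E
```

```text
clock: 11.6
position: [0.5018, -0.1856, 0.082]
contact_force: [-1.0, 1.4, -0.8]
clock: 11.9
position: [0.502, -0.1857, 0.0803]
contact_force: [0.9, 0.4, 2.2]
[(0.71, [250.5, 243.0])]
[252.6 245.1]
[252.6 239.3]
[252.9 265.5]
[252.8 259.1]
```

View pics/w6.png

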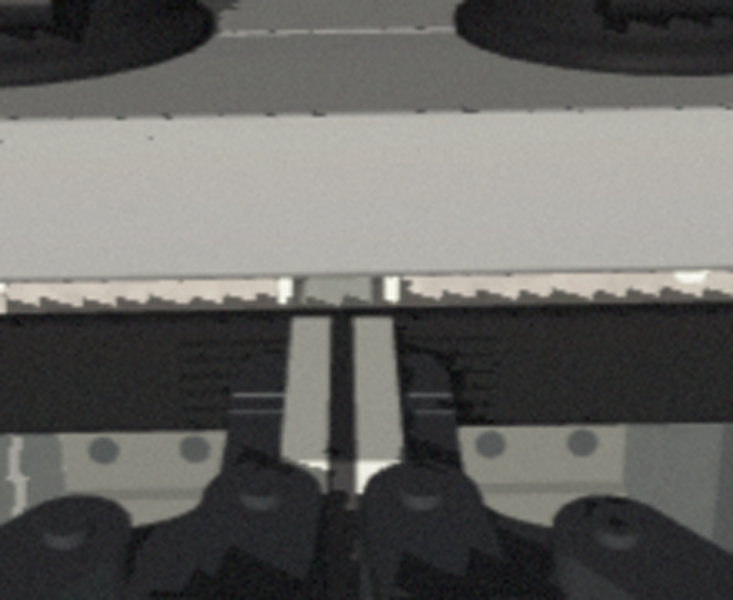

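The fingers now sit on the pad (tip at crop (345,318), cover edge at row 310) and the force rises. So the real tip is about 25 mm behind the reported TCP. Now pressing.

```bash
for i in 1 2; do python3 -m creep '[[0,0,0,0.002,0],[0,0,0,0.004,0],[0,0,0,0.004,0]]' | grep -E 'clock|posi|contact'; done
```

```text
clock: 12.35
position: [0.5019, -0.1857, 0.0781]
contact_force: [-0.9, -0.2, 2.4]
clock: 12.65
position: [0.5019, -0.1857, 0.076]
contact_force: [-0.2, 0.4, 3.3]
```

```bash
python3 -m creep '[[0,0,0,0.001,0],[0,0,0,0.002,0],[0,0,0,0.002,0]]' | grep -E 'clock|posi|contact'
```

```text
clock: 12.95
position: [0.502, -0.1857, 0.0755]
contact_force: [-1.1, -0.8, 3.4]
```

```bash
python3 -m creep '[[0,0,0,0.002,0],[0,0,0,0.002,0],[0,0,0,0.002,0]]' | grep -E 'clock|posi|contact'
```

```text
clock: 13.25
position: [0.502, -0.1858, 0.0752]
contact_force: [-2.7, 0.5, 10.2]
```

```bash
python3 -m creep '[[0,0.01,0,-0.04,0],[0,0.03,0,-0.12,0],[0,0.06,0,-0.2,0],[0,0.08,0,-0.28,0],[0,0.08,0,-0.28,0],[0,0.08,0,-0.28,0],[0,0.08,0,-0.28,0],[0,0.08,0,-0.28,0],[0,0.08,0,-0.28,0]]' | grep -E 'clock|posi|contact'
python3 - <<'E'
from h import *
im=eyes.get_image('wrist')
C=np.array([.564,-.174]);bx=np.array([.98,.199]);by=np.array([-.199,.98])
f=im['frame'][:,:,::-1].copy()
for th,c in((0,(255,0,0)),(.53,(0,0,255))):
  for y in(-73,73):
    x=68-140*np.cos(th);z=104+140*np.sin(th)
    p=proj(im,[*(C+bx*x/1e3+by*y/1e3),z/1e3]); cv2.circle(f,tuple(int(round(v)) for v in p),4,c,1)
cv2.imwrite('pics/w7.png',f)
E
```

```text
clock: 14.15
position: [0.4622, -0.1928, 0.2126]
contact_force: [0.0, 0.2, -1.1]
```

View pics/w7.png

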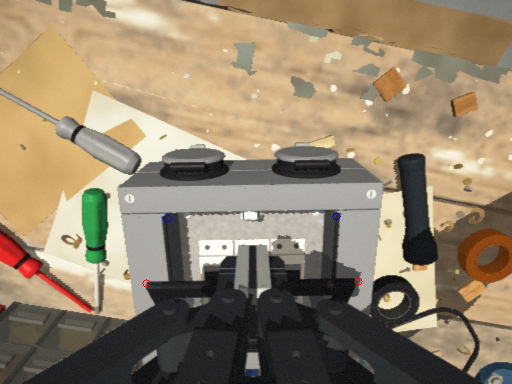

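The cover edge lies on the red circles at (148,283) and (357,281), so it is ajar at about 0.53 rad with the fingers clear. Next: finger in front of the edge, 36 mm right of the middle.

```bash
python3 -m creep '[[0,0,-0.072,0,0],[0,0,-0.072,0.08,0],[0,0,-0.072,0.159,0],[0,-0.03,-0.072,0.159,0],[0,-0.06,-0.072,0.159,0],[0,-0.06,-0.072,0.159,0]]' | grep -E 'clock|posi|contact'
python3 -m creep '[[0,-0.016,0,-0.005,0],[0,-0.03,0,-0.025,0],[0,-0.045,0,-0.045,0],[0,-0.06,0,-0.06,0],[0,-0.08,0,-0.08,0],[0,-0.105,0,-0.097,0],[0,-0.128,0,-0.11,0],[0,-0.128,0,-0.11,0]]' | grep -E 'clock|posi|contact'
python3 - <<'E'
from h import *
for c in('scene','top'):
  im=eyes.get_image(c)
  for n in('cover_edge','press_pad'):
    for r in eyes.place_of(c,n)[:1]: print(c,n,r)
  for th in(.53,.8,1.1,1.3): print(th,np.round(proj(im,[*(np.array([.564,-.174])+np.array([.98,.199])*(.068-.14*np.cos(th))),.104+.14*np.sin(th)])))
E
```

```text
clock: 14.8
position: [0.5037, -0.2238, 0.1369]
contact_force: [-0.0, 0.1, 0.8]
clock: 15.6
position: [0.5644, -0.2108, 0.1917]
contact_force: [-0.2, -0.1, 0.6]
scene cover_edge {'centre': [269.3, 146.2], 'confidence': 0.81}
scene press_pad {'centre': [268.9, 151.3], 'confidence': 0.84}
0.53 [255. 174.]
0.8 [261. 161.]
1.1 [269. 149.]
1.3 [275. 143.]
0.53 [271. 205.]
0.8 [270. 195.]
1.1 [267. 181.]
1.3 [265. 170.]
```

The cover edge reads as about 1.1 rad in the scene view, so it follows. Pushing on over the top.

```bash
python3 -m creep '[[0,-0.026,0,-0.012,0],[0,-0.052,0,-0.022,0],[0,-0.078,0,-0.028,0],[0,-0.106,0,-0.03,0],[0,-0.126,0,-0.02,0],[0,-0.138,0,0,0],[0,-0.15,0,0.02,0],[0,-0.162,0,0.03,0],[0,-0.162,0,0.03,0],[0,-0.162,0,0.03,0]]' | grep -E 'clock|posi|contact'
python3 - <<'E'
from h import *
for c in('scene','top'):
  im=eyes.get_image(c)
  for n in('cover_edge',):
    for r in eyes.place_of(c,n)[:2]: print(c,n,r)
  for th in(1.5,1.6,1.7,1.8,1.95): print(th,np.round(proj(im,[*(np.array([.564,-.174])+np.array([.98,.199])*(.068-.14*np.cos(th))),.104+.14*np.sin(th)])))
E
```

```text
clock: 16.9
position: [0.6411, -0.1954, 0.1743]
contact_force: [0.5, -0.5, -0.5]
scene cover_edge {'centre': [288.5, 134.5], 'confidence': 0.94}
scene cover_edge {'centre': [211.8, 210.0], 'confidence': 0.63}
1.5 [281. 138.]
1.6 [284. 137.]
1.7 [287. 136.]
1.8 [290. 136.]
1.95 [294. 137.]
top cover_edge {'centre': [256.2, 143.8], 'confidence': 0.7}
top cover_edge {'centre': [199.9, 176.0], 'confidence': 0.38}
1.5 [262. 158.]
1.6 [261. 153.]
1.7 [260. 147.]
1.8 [258. 142.]
1.95 [257. 134.]
```

```bash
python3 -m creep '[[0,-0.008,0,0,0],[0,-0.016,0,0,0],[0,-0.016,0,0,0],[0,-0.016,0,0,0],[0,-0.016,0,0,0]]' | grep -E 'clock|posi|contact'
python3 - <<'E'
from h import *
for c in('scene','top'):
  im=eyes.get_image(c)
  for r in eyes.place_of(c,'cover_edge')[:1]: print(c,r)
E
```

```text
clock: 17.6
position: [0.6491, -0.1939, 0.1746]
contact_force: [0.3, 0.0, 0.2]
scene {'centre': [294.5, 134.7], 'confidence': 0.7}
top {'centre': [324.7, 170.0], 'confidence': 0.67}
```

```bash
python3 -m creep '[[0,0.05,0,0,0],[0,0.13,0,0,0],[0,0.203,0.03,0,0],[0,0.203,0.073,0,0],[0,0.203,0.073,0,0],[0,0.203,0.073,0,0]]' | grep -E 'clock|posi|contact'
python3 - <<'E'
from h import *
for c in('scene','top','wrist'):
  im=eyes.get_image(c)
  for n in('cover_edge','toggle_a_tip','catch_top','ejector_post'):
    for r in eyes.place_of(c,n)[:3]: print(c,n,round(r['confidence'],2),r['centre'])
C=np.array([.564,-.174]);bx=np.array([.98,.199]);by=np.array([-.199,.98])
f=im['frame'][:,:,::-1].copy()
for y in(-38,0,38):
  for x,c in((4,(0,0,255)),(24,(255,0,0))):
    p=proj(im,[*(C+bx*x/1e3+by*y/1e3),.077]);print(y,x,np.round(p)); cv2.circle(f,tuple(int(round(v)) for v in p),3,c,1)
cv2.imwrite('pics/w8.png',cv2.resize(f,(800,600)))
E
```

```text
clock: 18.4
position: [0.543, -0.1776, 0.1752]
contact_force: [0.1, -0.4, -0.6]
scene toggle_a_tip 0.55 [263.8, 204.2]
scene catch_top 0.9 [254.3, 203.2]
scene catch_top 0.49 [260.7, 192.6]
scene ejector_post 0.91 [257.7, 188.5]
top cover_edge 0.86 [255.5, 135.4]
top catch_top 0.59 [269.7, 205.6]
top catch_top 0.31 [241.6, 179.4]
top ejector_post 0.7 [236.2, 180.7]
top ejector_post 0.39 [268.3, 188.4]
top ejector_post 0.22 [256.4, 133.2]
wrist toggle_a_tip 0.63 [250.1, 212.4]
wrist catch_top 0.97 [254.6, 142.8]
wrist ejector_post 0.84 [333.2, 250.3]
-38 4 [207. 216.]
-38 24 [208. 238.]
0 4 [253. 216.]
0 24 [253. 237.]
38 4 [299. 215.]
38 24 [298. 237.]
```

View pics/w8.png

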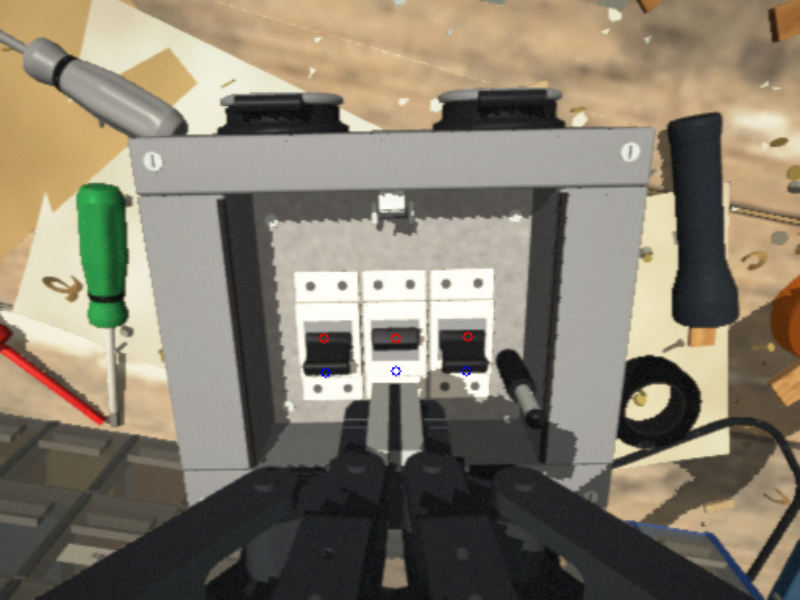

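Middle toggle tip at (395,338) leans to the near side (red circle); the two others at (327,372) and (467,370) are on. The cover edge at top-view row 135 means about 1.93 rad. I'll go down in front of the middle toggle, then push.

```bash
python3 -m creep '[[0,0,0,0.08,0],[0,0,0,0.16,0],[0,0,0,0.22,0],[0,0,0,0.25,0],[0,0,0,0.271,0],[0,0,0,0.271,0],[0,0,0,0.271,0]]' | grep -E 'clock|posi|contact'
python3 -m creep '[[0,-0.01,0,0,0],[0,-0.02,0,0,0],[0,-0.027,0,0,0],[0,-0.034,0,0,0],[0,-0.04,0,0,0],[0,-0.046,0,0,0],[0,-0.052,0,0,0],[0,-0.052,0,0,0]]' | grep -E 'clock|posi|contact'
```

```text
clock: 19.85
position: [0.5432, -0.1776, 0.0398]
contact_force: [0.1, 0.3, 0.3]
clock: 20.65
position: [0.5688, -0.1723, 0.0391]
contact_force: [-0.7, 0.3, -0.1]
```

Retract and check.

```bash
python3 -m creep '[[0,0.02,0,0,0],[0,0.052,0,0,0],[0,0.052,0,-0.08,0],[0,0.052,0,-0.16,0],[0,0.052,0,-0.24,0],[0,0.052,0,-0.271,0],[0,0.052,0,-0.271,0],[0,0.052,0,-0.271,0]]' | grep -E 'clock|posi|contact'
python3 - <<'E'
from h import *
im=eyes.get_image('top')
print([(r['confidence'],r['centre']) for r in eyes.place_of('top','cover_edge')[:2]])
im=eyes.get_image('wrist')
print([(r['confidence'],r['centre']) for r in eyes.place_of('wrist','toggle_a_tip')[:3]])
cv2.imwrite('pics/w9.png',cv2.resize(im['frame'][:,:,::-1],(800,600)))
E
```

```text
clock: 21.45
position: [0.5417, -0.1771, 0.1741]
contact_force: [-0.6, 0.0, -1.0]
[(0.83, [253.1, 132.8])]
[(0.82, [251.5, 239.4])]
```

View pics/w9.png

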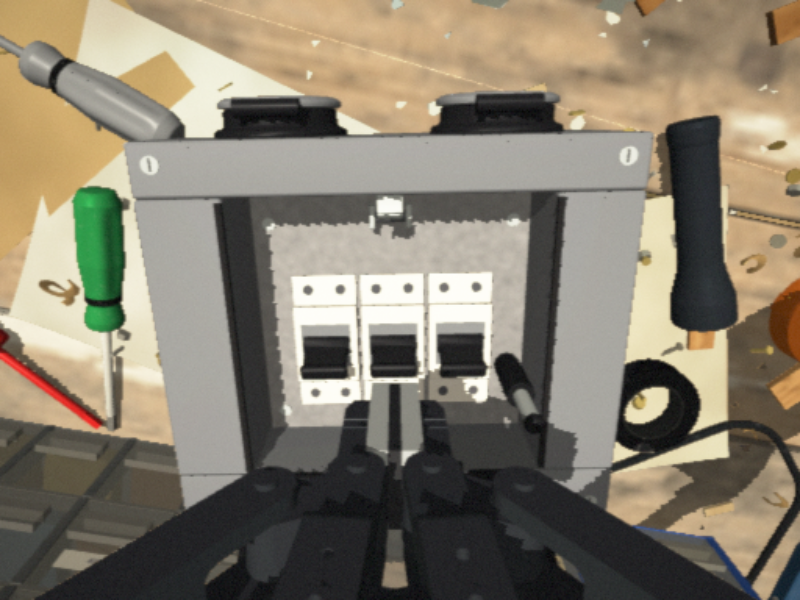

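All three toggles now line up as on, at (327,357), (393,357) and (461,355). The cover is still open, the torch, tape and driver have not moved, and the gripper is clear. Handing in.

```bash
python3 -c "
from rig import manip
print(manip.sign_off())"
```

```text
the job is handed in; nothing more can be done
None
```

I handed the job in at about 21.5 s: the last pictures showed the cover fully open, the tripped middle toggle on, the other two still on, and the torch, tape and screwdriver unmoved; the sign-off gave no verdict.

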